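Spin a keyless drill chuck open by two turns

ROBOT

A 6-joint arm with a two-finger parallel gripper is mounted at the origin on the work surface. World frame = base frame: x ahead of the robot, y to its left, z up, the work surface at z = 0. Lengths are in m, angles in degrees, forces in N, time in s.
With the tool pointing down it reaches from about 0.35 to 0.875 m from the base axis. Payload 4.2 kg.
Tool frame: the origin (TCP) lies midway between the tips of the shut fingers; the grasp point (between the pads) lies 19 mm behind it; z points along the fingers, y is the direction in which the jaws open and shut (so a half turn about z gives the same grasp; the last joint's range is limited). The gripper opens to 87 mm and grips with 3 to 60 N. Pads are 19 mm wide; open, the fingers measure 117 mm over their backs; the gripper's body (75 mm by 190 mm) begins 51 mm behind the grasp point.
Start: joints at [90.905, 22.042, 0.453, 0, -68.411, -14.817], TCP at [0.15, 0.607, 0.191] pointing down, gripper open.
Joint ranges: [-179.83, 179.83], [-69.29, 118.12], [-61.27, 80.66], [-181.25, 117.63], [-171.15, -9.14], [-177.46, 177.46]. Speed limits (degrees/s): [159.86, 159.86, 180, 180, 180, 180].

INTERFACE

Orientations are given as a 3x3 rotation matrix whose columns are the frame's x, y, z axes.
In Python, from station import r gives the robot as it stands.
- The arm moves only by the tool carry_out, never from a script. Its argument "steps" is a list of rows, each a list of 2 entries, a list of its own where there are three numbers: the shift along the tool's x, y, z in cm, then the turn about the tool's z in degrees. In form: [[[x, y, z], twist], ...]. A call has 1 to 20 rows; each row is the pose to reach, as a shift and turn from the pose measured when the call began, along the tool's axes at that moment; what a row does not reach only later rows make up. A row lasts 1/10 s, in which the tool goes at most 50 mm and 8.59 degrees, less where a joint would pass 70% of its speed; a pose out of reach is approached as far as the arm can. A call with a gripper value outside its range is refused whole. "gripper" is the gripper's target within -1 to 1 (fully open at 1, half-way at 0, shut at -1), set as the call begins (left out, the last holds). The fingers move at their own pace and stop on an object; the grip force is fixed at half the most. Time passes only in rows, so rows that repeat a pose let the fingers close. It gives the time, the measured TCP pose, the force and the opening at its end, in the units of the state.
- r.sense(): the state, without advancing time (a new reading comes with each control period).
- r.capture(name): name is "scene" or "top"; returns the picture (420x560x3 uint8, red, green, blue); there is no depth.
- r.calibration(name): a dict with "camera_matrix" (3x3 intrinsics, pixels), "world_from_camera" (4x4, takes a point from camera to world coordinates). Camera axes: x right, y up, looking along -z (the intrinsics and any distortion apply to the point x, -y, -z); pixel columns grow to the right and rows downward; lengths in m; the calibration is good to about 2 mm. A picture is of the moment at which its call begins. calibration takes no time and is no camera call.
- r.finish_job(): hands the job in, once; it reports no verdict.
Trained networks look in the newest picture that a camera, given by its name, has taken for a name from the list of things; names that differ only in an ending like _2 or _b are one class to them, and where a whole thing is asked for, a point or a joint stands for the part that bears it (a point fixed in the world has none). Each returns a list of dicts, best first, with "confidence" (0 to 1); they miss things now and then, are a little off and sometimes report something else, mostly with a low value. They report only what shows in the picture. A call takes as long as a camera call.
- r.cut_out(camera, target): "pixels" (420x560 bool, what is visible of it).
- r.place_of(camera, target): "centre" ([x, y, z] in m, in world coordinates, good to about 4 mm: a listed point, or the origin of a listed thing).
The state is a dict: "time_s": time; "joints": joint angles; "joint_velocities": joint speeds; "effort": joint torques, N m; "tcp_pos": TCP position; "ee_rot": TCP orientation; "wrist_force": force on the tool from outside, world axes, zero at the start; "moment": the same for the moment, N m; "gripper_width": opening from 0.0 (shut) to 1.0 (fully open).
Only numpy, scipy, OpenCV 4.12 (cv2) and the standard library are available. Lean on these libraries where they do the work, as an engineer would, in place of code of your own. Each camera call takes 0.05 s, during which the arm holds its last target. There are 200 camera calls.

TASK

Open the jaws of the keyless drill chuck for the next drill: roll a fingertip against the knurled sleeve so that it spins counter-clockwise seen from above, and count two full turns from where it stands now, give or take a quarter turn. Do not grip the sleeve between the fingers, leave the loose things on the bench where they are, and take your hand away when done.

Things in the scene. Friction and masses are not known exactly. Their poses are not given: they have to be found in the camera images.
- sleeve (a joint): turn of the chuck's knurled sleeve about its upright axis, rad, counted over several turns. 0 = jaws shut (stop just below 0); starts at 0 to 0.25, grows counter-clockwise from above, opening the jaws; free to about five turns. Steady friction 0.04 N m (1.6 N at the rim), no spring or detent, stays where left. The knurl grips a finger (friction 0.9 or more): a radial push of 3 to 15 N drives it.
- sleeve_mid (a point): point on the chuck's upright axis at mid height of its dark knurled band, 146 mm above the bench; does not turn. Band: 50 mm across, 126 to 166 mm above the bench. Above it the dark nose cone of the sleeve narrows to 25 mm at 177 mm; three jaws reach 187 mm. Below: fixed collar 49 mm across, neck 44 mm, black flange 63 mm across (86 to 108 mm). The chuck is locked in its socket.
- sleeve_mark (a point): a white paint stripe, 8 mm wide, running down the nose cone and the knurled band on one side of the sleeve; this point is its middle on the cone, 19 mm from the axis, 172 mm above the bench. It turns with the sleeve, once round per full turn, and starts at any angle. The jaws draw back as it opens, 2.6 mm down and 1 mm outwards per turn.
- stand: set-up stand bolted to the bench: grey plate 130 x 290 x 12 mm with two blue round sockets, 92 mm across, 86 mm tall, 70 mm either side of its centre along its y. Origin: centre of the plate, at bench height. On its -x side each socket has a short lever with a black ball, 74 mm out, 53 mm high. The chuck stands in either socket.
- collet_holder: the neighbour in the other socket, 140 mm from the chuck: a fixed black holder with a smooth bright steel nut with six slots, 50 mm in diameter, top at 148 mm above the bench. Origin: on its axis at bench height. Not to be worked.
- tool_setter: loose black round tool-height setter with a red top, 54 mm in diameter, 52 mm tall, standing on the bench beside the stand. Origin: centre of its underside.
- collet: loose bright steel collet, 33 mm in diameter, 42 mm tall, standing on the bench on its small end on the robot's side of the stand. Origin: centre of its underside.
- drill_tube: loose orange plastic drill tube lying on the bench on the robot's side of the stand, 105 mm long (its y), 15 mm square. Origin: centre of its underside.
- carton: open cardboard box with parts in it, 140 by 110 mm (its x, y), 85 mm tall, 1.6 kg, on the bench beside the stand. Origin: centre of its underside.

How it is judged (in metres and radians):
On the way:
1. the sleeve has made its first full turn open (value of joint sleeve above 6.3 rad), for 0.05 s.
At the end, for the whole second after the job is handed in: the sleeve stands two full turns (12.57 rad) further open than at the start, within a quarter turn (1.57 rad) either way: joint between 10.95 and 14.4 rad; it is at rest, and the tool setter, collet, drill tube and carton are within 15 mm of where they stood (value of joint sleeve between 10.95 and 14.4 rad and velocity of joint sleeve between -0.1 and 0.1 rad/s and distance of each of tool_setter, collet, drill_tube, carton from where it was at the start of the episode below 0.015 m); the robot touches nothing.
It fails at once if the sleeve is gripped between the fingers (or worked with the open fingers astride it) instead of rolled with a fingertip from outside (contact force between the fingers and sleeve above 1 N and horizontal distance between the grasp point and sleeve_mid below 0.018 m).
It fails at once if a loose bystander is knocked over, shoved away or lifted (distance of any of tool_setter, collet, drill_tube, carton from where it was at the start of the episode above 0.02 m or angle between any of tool_setter, collet's own z axis and vertical above 0.5 rad).
It also fails if it takes over 61 s, if anything falls off the work surface, if the arm or the gripper's body presses on something with over 40 N, if the wrist force passes 120 N, or if a joint passes its speed limit or range.

## Working session

There is one attempt and no reset: what is moved stays moved. The work goes in short steps, Python scripts to look and compute and a tool call to move; the robot and the scene stay as the last step left them, time stands still between calls to the robot, and variables do not carry over. Pictures are saved under pics/ and viewed, about 8 in all and at most 12, crops included, and the job is handed in when it is done.

Besides the shell and the picture viewer there is one more tool, called after "Request:" as name(argument=value, ...), one argument or row to a line, values as JSON. carry_out: Moves the arm, as the interface text tells. Its arguments: {"type":"object","properties":{"steps":{"type":"array","items":{"type":"array"}},"gripper":{"type":"number"}},"required":["steps"]}

```bash
mkdir -p pics; ls; python3 - <<'E'
from station import r
import cv2,numpy as np
s=r.sense();print({k:np.round(v,3).tolist() for k,v in s.items()})
ims=[]
for c in("scene","top"):
    im=r.capture(c);cv2.imwrite(f'pics/{c}0.png',im[:,:,::-1])
    for t in("sleeve_mid","sleeve_mark","collet_holder","stand","tool_setter","collet","drill_tube","carton"):
        try: print(c,t,[(np.round(d['centre'],3).tolist(),round(d['confidence'],2)) for d in r.place_of(c,t)][:3])
        except Exception as e: print(c,t,e)
    k=r.calibration(c);print(np.round(k["world_from_camera"],3).tolist(),k["camera_matrix"])
E
```

```text
pics
{'time_s': 0.0, 'joints': [90.907, 22.091, 0.38, -0.03, -68.41, -14.815], 'joint_velocities': [-0.078, -0.058, 0.004, 0.05, 0.11, 0.017], 'effort': [-0.0, -39.066, 18.74, 4.22, 0.011, -0.0], 'tcp_pos': [0.15, 0.606, 0.189], 'ee_rot': [[0.971, -0.241, -0.0], [-0.241, -0.971, -0.002], [0.0, 0.002, -1.0]], 'wrist_force': [-0.179, -0.828, 0.613], 'moment': [-0.024, 0.01, 0.01], 'gripper_width': 0.996}
scene sleeve_mid [([0.573, 0.109, 0.146], 0.97)]
scene sleeve_mark [([0.555, 0.098, 0.17], 0.78), ([0.57, 0.11, 0.148], 0.46)]
scene collet_holder []
scene stand [([0.547, 0.041, -0.002], 0.92)]
scene tool_setter [([0.661, 0.241, 0.002], 0.93)]
scene collet [([0.434, 0.142, -0.002], 0.68), ([0.406, 0.045, -0.002], 0.23)]
scene drill_tube [([0.403, 0.043, -0.002], 0.68)]
scene carton [([0.494, -0.209, 0.003], 0.67)]
[[0.789, -0.455, 0.413, 1.035], [0.614, 0.589, -0.525, -0.555], [-0.005, 0.668, 0.744, 0.959], [0.0, 0.0, 0.0, 1.0]] [[522.91170075   0.         270.8240311 ]
 [  0.         522.91170075 214.92586318]
 [  0.           0.           1.        ]]
top sleeve_mid [([0.568, 0.108, 0.145], 0.66)]
top sleeve_mark [([0.556, 0.094, 0.17], 0.9)]
top collet_holder [([0.517, -0.02, -0.004], 0.67)]
top stand [([0.543, 0.042, -0.003], 0.7)]
top tool_setter [([0.662, 0.242, -0.0], 0.9)]
top collet [([0.44, 0.142, -0.004], 0.49)]
top drill_tube [([0.405, 0.043, -0.006], 0.5)]
top carton [([0.499, -0.214, 0.002], 0.58)]
[[0.02, 0.997, -0.075, 0.498], [-1.0, 0.019, -0.014, 0.034], [-0.013, 0.075, 0.997, 1.335], [0.0, 0.0, 0.0, 1.0]] [[546.93814403   0.         279.84217263]
 [  0.         546.93814403 207.54386915]
 [  0.           0.           1.        ]]
```

```bash
python3 - <<'E'
import cv2,numpy as np
a=cv2.imread('pics/scene0.png');b=cv2.imread('pics/top0.png')
cv2.imwrite('pics/v1.png',cv2.resize(a,(800,600)))
cv2.imwrite('pics/v2.png',cv2.resize(b,(800,600)))
E
```

```text
(no output)
```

View pics/v1.png

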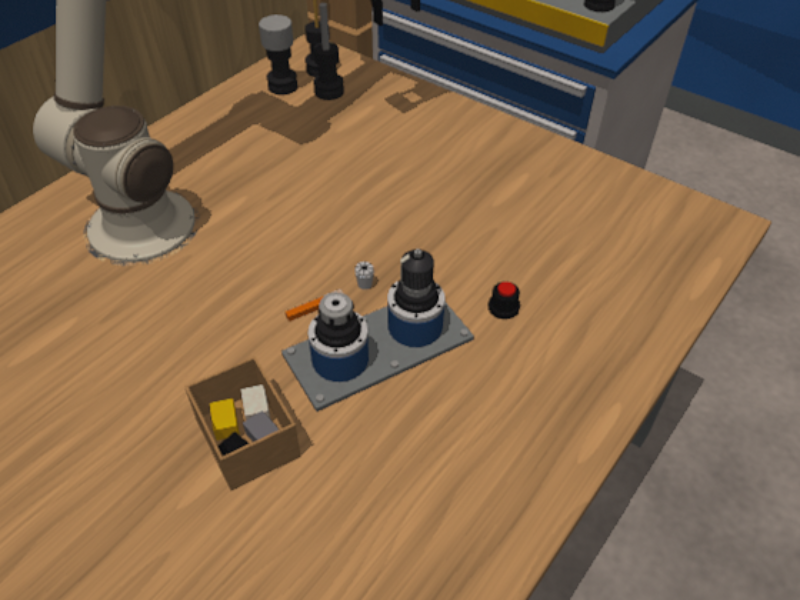

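View pics/v2.png

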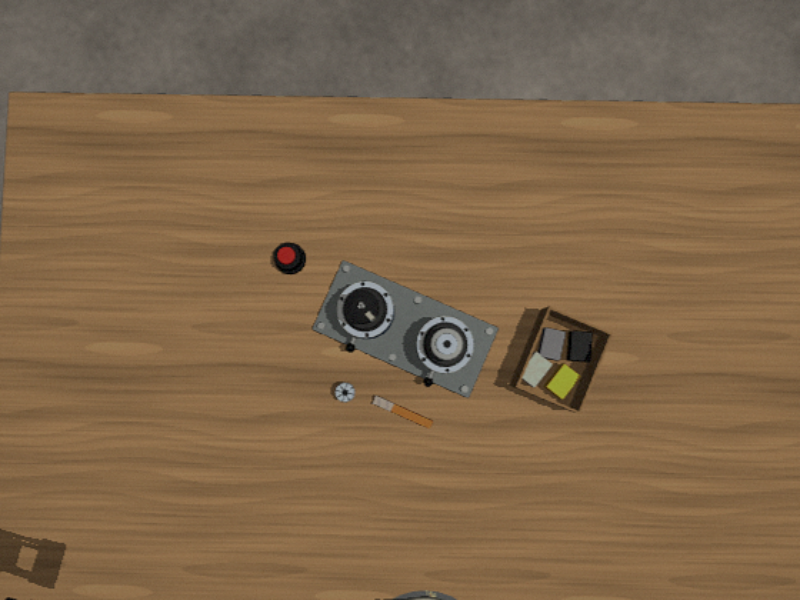

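The scene picture shows the chuck at (417,275) and the collet holder at (337,320). The top picture shows the chuck at (365,310), with the stripe pointing to its lower right, and the setter at (289,257). I'll use the shut fingers as a post and carry it round the sleeve counter-clockwise without twisting. First I move beside it on the +y side.

Request:
carry_out(
  gripper=-1,
  steps=[
    [[5,3,0],0],
    [[10,6,0],0],
    [[15,9,0],0],
    [[19,12,0],0],
    [[23,14,0],0],
    [[27,16,0],0],
    [[31,19,0],0],
    [[35,21,0],0],
    [[39,23,0],0],
    [[43,26,0],0],
    [[47,28,0],0],
    [[51,30,0],0],
    [[55.3,32.2,0],0],
    [[55.3,32.2,0],0],
    [[55.3,32.2,0],0],
    [[55.3,32.2,1],0],
    [[55.3,32.2,3],0],
    [[55.3,32.2,5.2],0],
    [[55.3,32.2,5.2],0],
    [[55.3,32.2,5.2],0],
  ],
)

```text
time_s: 2.9
tcp_pos: [0.609, 0.162, 0.1387]
ee_rot: [[0.971, -0.238, -0.0], [-0.238, -0.971, -0.001], [-0.0, 0.001, -1.0]]
wrist_force: [1.3, 0.2, -0.1]
gripper_width: -0.0
```

```bash
cat > h.py <<'E'
from station import r
import cv2,numpy as np
def look(n,span=70):
    s=[]
    for c in("scene","top"):
        im=r.capture(c)[:,:,::-1];k=r.calibration(c)
        p=np.linalg.inv(k["world_from_camera"])@[.57,.1085,.16,1];K=k["camera_matrix"]
        x=int(K[0,0]*p[0]/-p[2]+K[0,2]);y=int(K[1,1]*p[1]/p[2]+K[1,2])
        s.append(cv2.resize(im[y-span:y+span,x-span:x+span],(400,400),interpolation=cv2.INTER_CUBIC))
        for t in("sleeve_mid","sleeve_mark"):
            print(c,t,[(np.round(d['centre'],3).tolist(),round(d['confidence'],2)) for d in r.place_of(c,t)][:2])
    cv2.imwrite(f'pics/{n}.png',np.hstack(s))
    print(r.sense()["time_s"],r.sense()["wrist_force"])
E
python3 -c "from h import look;look('v3')"
```

```text
scene sleeve_mid [([0.57, 0.107, 0.146], 0.81)]
scene sleeve_mark [([0.557, 0.091, 0.174], 0.84)]
top sleeve_mid [([0.569, 0.108, 0.143], 0.51)]
top sleeve_mark [([0.558, 0.095, 0.172], 0.61)]
3.2 [ 0.19001385 -0.72049374 -0.05074677]
```

View pics/v3.png

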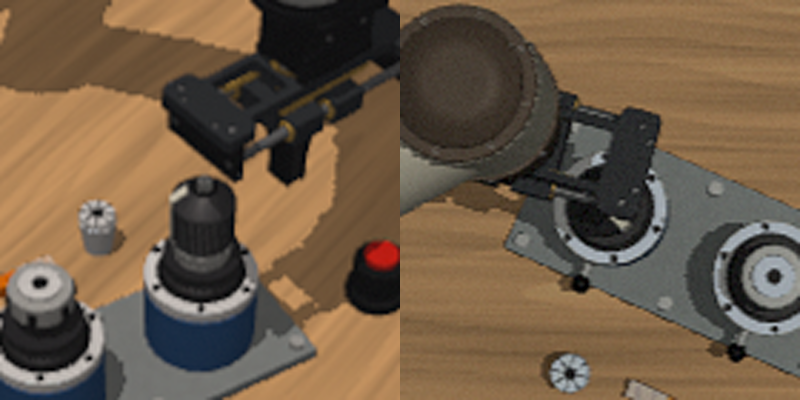

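The finger post stands clear of the chuck on its +y side (left panel, chuck at (203,205), stripe at (180,190)). Next I probe towards the axis to find contact.

Request:
carry_out(
  steps=[
    [[-1.3,0.5,0],0],
    [[-2.5,1,0],0],
    [[-2.5,1.4,0],0],
    [[-2.5,1.6,0],0],
    [[-2.5,1.7,0],0],
    [[-2.5,1.8,0],0],
    [[-2.5,1.9,0],0],
    [[-2.5,1.9,0],0],
  ],
)

```text
time_s: 4.0
tcp_pos: [0.5813, 0.1489, 0.1393]
ee_rot: [[0.971, -0.24, 0.001], [-0.24, -0.971, 0.001], [0.001, -0.001, -1.0]]
wrist_force: [-0.0, 0.7, -0.4]
gripper_width: 0.009
```

Request:
carry_out(
  steps=[
    [[0,0.1,0],0],
    [[0,0.2,0],0],
    [[0,0.3,0],0],
    [[0,0.3,0],0],
  ],
)

```text
time_s: 4.4
tcp_pos: [0.5805, 0.1459, 0.1394]
ee_rot: [[0.971, -0.241, 0.001], [-0.241, -0.971, 0.001], [0.001, -0.001, -1.0]]
wrist_force: [0.4, 0.7, -0.5]
gripper_width: 0.005
```

Request:
carry_out(
  steps=[
    [[0,0.1,0],0],
    [[0,0.2,0],0],
    [[0,0.3,0],0],
    [[0,0.3,0],0],
  ],
)

```text
time_s: 4.8
tcp_pos: [0.5798, 0.1428, 0.1394]
ee_rot: [[0.971, -0.241, 0.001], [-0.241, -0.971, 0.001], [0.001, -0.001, -1.0]]
wrist_force: [0.1, 0.8, 0.6]
gripper_width: 0.002
```

Request:
carry_out(
  steps=[
    [[0,0.1,0],0],
    [[0,0.2,0],0],
    [[0,0.2,0],0],
  ],
)

```text
time_s: 5.1
tcp_pos: [0.5793, 0.1408, 0.1394]
ee_rot: [[0.971, -0.241, 0.001], [-0.241, -0.971, 0.001], [0.001, -0.001, -1.0]]
wrist_force: [0.4, -0.6, -0.3]
gripper_width: 0.004
```

Request:
carry_out(
  steps=[
    [[0,0.1,0],0],
    [[0,0.15,0],0],
    [[0,0.15,0],0],
  ],
)

```text
time_s: 5.4
tcp_pos: [0.5789, 0.1392, 0.1394]
ee_rot: [[0.971, -0.241, 0.001], [-0.241, -0.971, 0.001], [0.001, -0.001, -1.0]]
wrist_force: [0.4, 0.0, 0.3]
gripper_width: 0.002
```

Request:
carry_out(
  steps=[
    [[0,0.1,0],0],
    [[0,0.15,0],0],
    [[0,0.15,0],0],
  ],
)

```text
time_s: 5.7
tcp_pos: [0.5785, 0.1377, 0.1394]
ee_rot: [[0.971, -0.241, 0.001], [-0.241, -0.971, 0.001], [0.001, -0.001, -1.0]]
wrist_force: [0.5, -0.3, 0.2]
gripper_width: 0.002
```

```bash
python3 -c "from h import look;look('v4',45)"
```

```text
scene sleeve_mid [([0.569, 0.111, 0.148], 0.86)]
scene sleeve_mark [([0.558, 0.096, 0.172], 0.86)]
top sleeve_mid [([0.57, 0.107, 0.145], 0.83)]
top sleeve_mark [([0.556, 0.099, 0.173], 0.7)]
6.0 [-0.49913633 -1.22699316 -0.1098045 ]
```

View pics/v4.png

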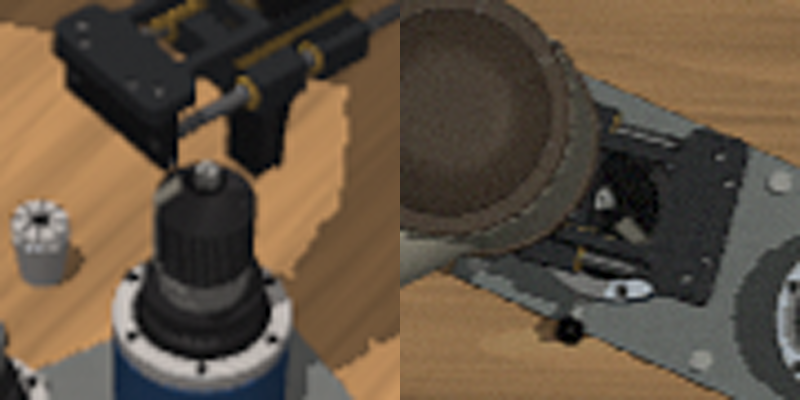

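The post is now just behind the sleeve (left panel, finger at (260,140), sleeve edge at (250,200)). I keep probing.

Request:
carry_out(
  steps=[
    [[0,0.1,0],0],
    [[0,0.15,0],0],
    [[0,0.15,0],0],
  ],
)

```text
time_s: 6.3
tcp_pos: [0.5781, 0.1363, 0.1394]
ee_rot: [[0.971, -0.241, 0.001], [-0.241, -0.971, 0.001], [0.001, -0.001, -1.0]]
wrist_force: [-0.8, -0.5, -0.4]
gripper_width: 0.003
```

Request:
carry_out(
  steps=[
    [[0,0.1,0],0],
    [[0,0.15,0],0],
    [[0,0.15,0],0],
  ],
)

```text
time_s: 6.6
tcp_pos: [0.5777, 0.1347, 0.1394]
ee_rot: [[0.971, -0.241, 0.001], [-0.241, -0.971, 0.001], [0.001, -0.001, -1.0]]
wrist_force: [0.6, -0.8, 0.0]
gripper_width: 0.003
```

```bash
python3 - <<'E'
from h import *
out=[]
for c in("scene","top"):
    im=r.capture(c)[:,:,::-1].copy();k=r.calibration(c);K=k["camera_matrix"];W=np.linalg.inv(k["world_from_camera"])
    def pr(p):
        p=W@[*p,1];return np.array([K[0,0]*p[0]/-p[2]+K[0,2],K[1,1]*p[1]/p[2]+K[1,2]])
    t=r.sense()["tcp_pos"];C=(.5698,.1082)
    o=pr((*C,.15)).astype(int)-45
    im=cv2.resize(im[o[1]:o[1]+90,o[0]:o[0]+90],(400,400),interpolation=cv2.INTER_CUBIC)
    f=lambda p:tuple(int(v) for v in (pr(p)-o+.5)*400/90)
    cv2.line(im,f(t),f((t[0],t[1],t[2]+.05)),(0,0,255),1)
    for z,R in((.126,.025),(.166,.025),(.177,.0125)):
        cv2.polylines(im,[np.array([f((C[0]+R*np.cos(a),C[1]+R*np.sin(a),z)) for a in np.linspace(0,6.28,40)])],0,(0,255,0),1)
    out.append(im)
cv2.imwrite('pics/v5.png',np.hstack(out))
E
```

```text
(no output)
```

View pics/v5.png

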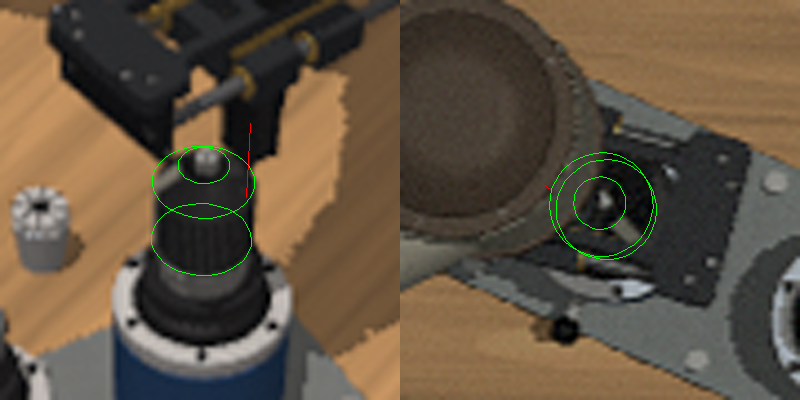

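```bash
python3 - <<'E'
from h import *
k=r.calibration("scene");K=k["camera_matrix"];W=np.linalg.inv(k["world_from_camera"])
def pr(p):
    p=W@[*p,1];return np.array([K[0,0]*p[0]/-p[2]+K[0,2],K[1,1]*p[1]/p[2]+K[1,2]])
o=pr((.57,.1085,.16)).astype(int)-70
R=np.array([[.971,-.238],[-.238,-.971]])
for z in(.1387,.1487,.1587):print(z,(pr((.609,.162,z))-o)*400/140)
for a in(.0095,-.0095):
  for b in (.013,-.013):
    d=R@[a,b];print(a,b,(pr((.609+d[0],.162+d[1],.1387))-o)*400/140)
E
```

```text
0.1387 [281.56202554 203.58342646]
0.1487 [282.39389375 194.38348367]
0.1587 [283.23655019 185.06422966]
0.0095 0.013 [277.22804614 217.78280412]
0.0095 -0.013 [302.18206415 202.9586592 ]
-0.0095 0.013 [260.929713  204.2085656]
-0.0095 -0.013 [285.81959473 189.63439091]
```

Request:
carry_out(
  steps=[
    [[0,-1.5,0],0],
    [[0,-3.5,0],0],
    [[0,-3.5,0],0],
  ],
)

```text
time_s: 7.0
tcp_pos: [0.5873, 0.1718, 0.1393]
ee_rot: [[0.971, -0.238, 0.003], [-0.238, -0.971, 0.001], [0.002, -0.002, -1.0]]
wrist_force: [-1.4, 0.2, -0.8]
gripper_width: 0.008
```

```bash
python3 - <<'E'
from h import *
k=r.calibration("scene");K=k["camera_matrix"];W=np.linalg.inv(k["world_from_camera"])
def pr(p):
    p=W@[*p,1];return np.array([K[0,0]*p[0]/-p[2]+K[0,2],K[1,1]*p[1]/p[2]+K[1,2]])
s=r.sense();t=s["tcp_pos"];R=np.array(s["ee_rot"]);print(t,R[:,2])
im=r.capture("scene")[:,:,::-1]
o=pr(t).astype(int)-[40,40]
im=cv2.resize(im[o[1]:o[1]+60,o[0]:o[0]+80],(800,600),interpolation=cv2.INTER_CUBIC)
im=cv2.convertScaleAbs(im,alpha=1.8,beta=15)
f=lambda p:tuple(int(v) for v in (pr(p)-o+.5)*10)
cv2.line(im,f(t),f(t-R[:,2]*.019),(0,0,255),1);cv2.line(im,f(t-R[:,2]*.019),f(t-R[:,2]*.07),(255,0,0),1)
cv2.imwrite('pics/v6.png',im)
E
```

```text
[0.58728058 0.17176776 0.13930051] [ 0.00258485  0.00128211 -0.99999584]
```

View pics/v6.png

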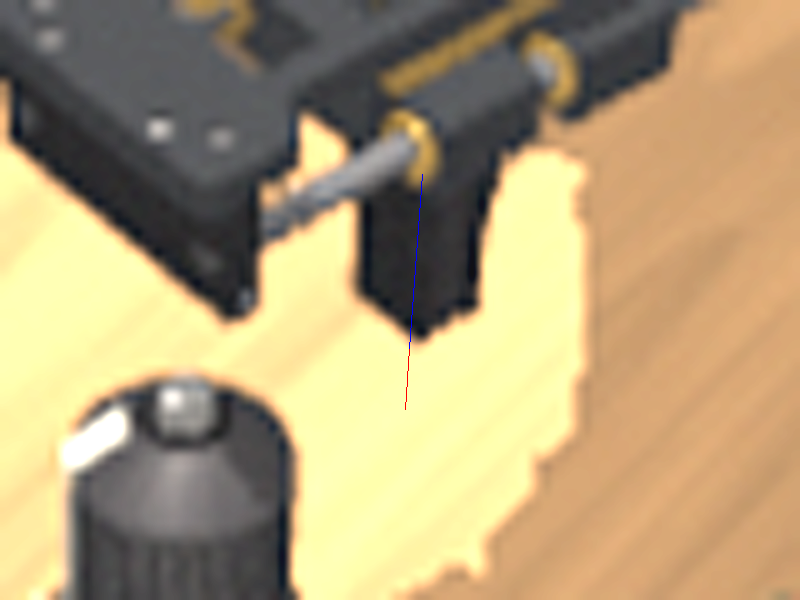

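The picture shows the shut fingers' lower corner at about (420,340), well above where the TCP projects (405,408). I check this against the gripper's known sizes before going on.

```bash
python3 - <<'E'
from h import *
s=r.sense();t=s["tcp_pos"];R=np.array(s["ee_rot"])
def mk(c):
    k=r.calibration(c);K=k["camera_matrix"];W=np.linalg.inv(k["world_from_camera"])
    def pr(p):
        p=W@[*p,1];return np.array([K[0,0]*p[0]/-p[2]+K[0,2],K[1,1]*p[1]/p[2]+K[1,2]])
    return pr
pr=mk("scene");o=pr(t).astype(int)-[40,40]
for p in [(a,b,-.07) for a in(.0375,-.0375) for b in(.095,-.095)]+[(a,b,-.07) for a in(.095,-.095) for b in(.0375,-.0375)]+[(.0095,.015,z) for z in (0,-.02,-.03,-.04)]+[(.0095,.008,z) for z in (0,-.02,-.03,-.04)]+[(.0095,-.015,0),(-.0095,.015,0)]:
    print(p,np.round((pr(t+R@p)-o+.5)*10))
pt=mk("top")
im=r.capture("top")[:,:,::-1];o=pt(t).astype(int)-[50,38]
im=cv2.resize(im[o[1]:o[1]+75,o[0]:o[0]+100],(800,600),interpolation=cv2.INTER_CUBIC)
im=cv2.convertScaleAbs(im,alpha=1.8,beta=15)
f=lambda p:tuple(int(v) for v in (pt(t+R@p)-o+.5)*8)
for z,col in((-.07,(255,0,0)),(-.1,(0,255,0))):
    cv2.polylines(im,[np.array([f((a,b,z)) for a,b in((.0375,.095),(.0375,-.095),(-.0375,-.095),(-.0375,.095))])],1,col,1)
cv2.polylines(im,[np.array([f((a,b,0)) for a,b in((.0095,.015),(.0095,-.015),(-.0095,-.015),(-.0095,.015))])],1,(0,0,255),1)
cv2.imwrite('pics/v7.png',im)
E
```

```text
(0.0375, 0.095, -0.07) [201. 467.]
(0.0375, -0.095, -0.07) [868.  85.]
(-0.0375, 0.095, -0.07) [-27. 272.]
(-0.0375, -0.095, -0.07) [633. -84.]
(0.095, 0.0375, -0.07) [601. 498.]
(0.095, -0.0375, -0.07) [866. 339.]
(-0.095, 0.0375, -0.07) [16. 24.]
(-0.095, -0.0375, -0.07) [ 274. -109.]
(0.0095, 0.015, 0) [388. 464.]
(0.0095, 0.015, -0.02) [393. 399.]
(0.0095, 0.015, -0.03) [395. 366.]
(0.0095, 0.015, -0.04) [398. 333.]
(0.0095, 0.008, 0) [412. 450.]
(0.0095, 0.008, -0.02) [417. 385.]
(0.0095, 0.008, -0.03) [419. 352.]
(0.0095, 0.008, -0.04) [422. 319.]
(0.0095, -0.015, 0) [489. 405.]
(-0.0095, 0.015, 0) [332. 418.]
```

View pics/v7.png

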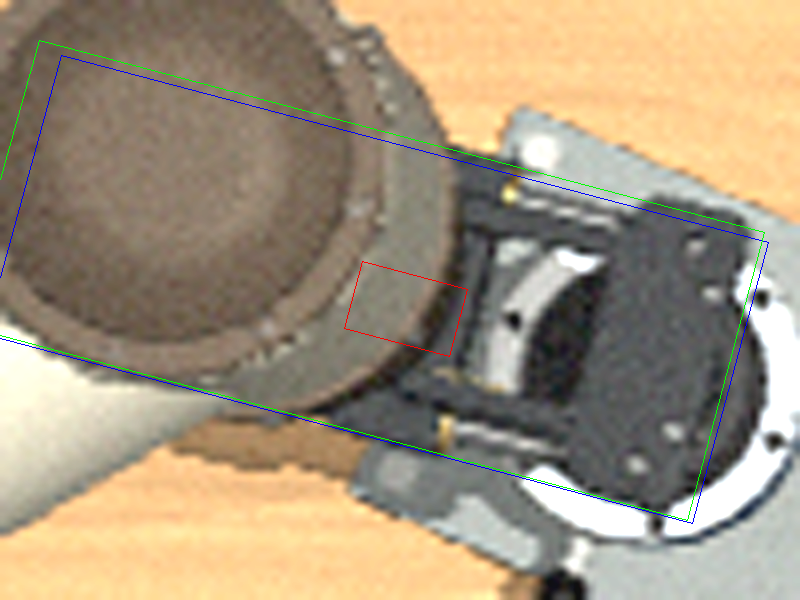

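The fingertips (20 x 17 mm block) really sit about 33 mm above the reported TCP. That explains why there was no contact: I was beside the cone. The body is about 45 mm higher than predicted too, so there is room. I lower 32 mm and probe again.

Request:
carry_out(
  steps=[
    [[0,0,1],0],
    [[0,0,2.2],0],
    [[0,0,3.2],0],
    [[0,1,3.2],0],
    [[0,2,3.2],0],
    [[0,2.6,3.2],0],
    [[0,2.8,3.2],0],
    [[0,2.9,3.2],0],
    [[0,3.0,3.2],0],
    [[0,3.0,3.2],0],
  ],
)

```text
time_s: 8.1
tcp_pos: [0.5797, 0.1417, 0.1076]
ee_rot: [[0.971, -0.239, 0.003], [-0.239, -0.971, 0.002], [0.002, -0.002, -1.0]]
wrist_force: [0.2, 3.0, 2.0]
gripper_width: 0.008
```

Request:
carry_out(
  steps=[
    [[0,0.05,0],0],
    [[0,0.1,0],0],
    [[0,0.15,0],0],
    [[0,0.15,0],0],
  ],
)

```text
time_s: 8.5
tcp_pos: [0.5798, 0.1415, 0.1077]
ee_rot: [[0.971, -0.239, 0.004], [-0.239, -0.971, 0.003], [0.003, -0.004, -1.0]]
wrist_force: [0.3, 5.2, -0.8]
gripper_width: 0.008
```

Contact: about 5 N at v ≈ -34.7 mm for roughly 1.5 mm of press, so the arm is compliant. I write a small helper that works out the roll-round path in tool axes.

```bash
cat > path.py <<'E'
import sys,json
from h import *
# un-twisted post (half sizes a,b) rolled CCW round a disc of radius q; s = mm along path, 0 at the -v side
def pos(s,q,a=9.75,b=9.7):
    segs=[(a,'l',(0,-b-q),(-1,0)),(q*np.pi/2,'c',(-a,-b),270),(2*b,'l',(-a-q,-b),(0,1)),(q*np.pi/2,'c',(-a,b),180),
          (2*a,'l',(-a,b+q),(1,0)),(q*np.pi/2,'c',(a,b),90),(2*b,'l',(a+q,b),(0,-1)),(q*np.pi/2,'c',(a,-b),0),(a,'l',(a,-b-q),(-1,0))]
    s%=sum(g[0] for g in segs)
    for L,k,p,d in segs:
        if s<=L: break
        s-=L
    if k=='l': return np.array(p)+s*np.array(d)
    th=np.radians(d)-s/q
    return np.array(p)+q*np.array([np.cos(th),np.sin(th)])
if __name__=="__main__":
    s0,s1,n,q,cx,cy=map(float,sys.argv[1:7])
    s=r.sense();R=np.array(s["ee_rot"])[:2,:2];d=(np.array(s["tcp_pos"][:2])-[cx,cy])*1000
    A=np.array([[.971,-.24],[-.24,-.971]]).T   # nominal path axes u,v in world
    uv=A@d;print("now uv",uv.round(1),"z",s["tcp_pos"][2])
    rows=[]
    for x in np.linspace(s0,s1,int(n)):
        w=A.T@(pos(x,q)-uv)
        rows.append([[*[round(float(v)/10,2) for v in R.T@w],round((s["tcp_pos"][2]-.1075)*100,1)],0])
    print(json.dumps(rows))
E
python3 path.py 1 46 12 22.5 .5698 .1082
```

```text
now uv [  1.7 -34.7] z 0.10769188544288254
[[[-0.27, 0.25, 0.0], 0], [[-0.68, 0.25, 0.0], 0], [[-1.09, 0.25, 0.0], 0], [[-1.5, 0.28, 0.0], 0], [[-1.89, 0.38, 0.0], 0], [[-2.26, 0.55, 0.0], 0], [[-2.6, 0.78, 0.0], 0], [[-2.89, 1.07, 0.0], 0], [[-3.12, 1.41, 0.0], 0], [[-3.28, 1.78, 0.0], 0], [[-3.38, 2.18, 0.0], 0], [[-3.4, 2.59, 0.0], 0]]
```

Request:
carry_out(
  steps=[
    [[0,0.25,0],0],
    [[-0.3,0.25,0],0],
    [[-0.7,0.25,0],0],
    [[-1.1,0.25,0],0],
    [[-1.5,0.28,0],0],
    [[-1.9,0.38,0],0],
    [[-2.25,0.55,0],0],
    [[-2.6,0.8,0],0],
    [[-2.9,1.05,0],0],
    [[-3.1,1.4,0],0],
    [[-3.3,1.8,0],0],
    [[-3.4,2.2,0],0],
    [[-3.4,2.6,0],0],
  ],
)

```text
time_s: 9.8
tcp_pos: [0.5388, 0.1236, 0.1072]
ee_rot: [[0.971, -0.239, 0.001], [-0.239, -0.971, 0.002], [-0.0, -0.002, -1.0]]
wrist_force: [-4.7, 3.9, 2.0]
gripper_width: 0.003
```

```bash
python3 -c "from h import look;look('x')"; python3 path.py 46 101 14 22.5 .5698 .1082
```

```text
scene sleeve_mid [([0.571, 0.11, 0.146], 0.75)]
scene sleeve_mark [([0.59, 0.101, 0.174], 0.65)]
top sleeve_mid [([0.569, 0.108, 0.143], 0.48)]
top sleeve_mark [([0.589, 0.102, 0.173], 0.42)]
10.1 [-5.34532556  0.79575933  2.34990097]
now uv [-33.8  -6.8] z 0.10714772373734789
[[[0.16, -0.2, -0.0], 0], [[0.16, 0.22, -0.0], 0], [[0.16, 0.65, -0.0], 0], [[0.16, 1.07, -0.0], 0], [[0.16, 1.49, -0.0], 0], [[0.17, 1.92, -0.0], 0], [[0.26, 2.33, -0.0], 0], [[0.43, 2.72, -0.0], 0], [[0.66, 3.07, -0.0], 0], [[0.96, 3.37, -0.0], 0], [[1.3, 3.61, -0.0], 0], [[1.69, 3.78, -0.0], 0], [[2.1, 3.88, -0.0], 0], [[2.52, 3.9, -0.0], 0]]
```

It works: the mark went from about -131° to about -18° (+2.0 rad for 50 mm of roll, so no slip). I continue round.

Request:
carry_out(
  steps=[
    [[0.2,0,0],0],
    [[0.2,0.3,0],0],
    [[0.2,0.7,0],0],
    [[0.2,1.1,0],0],
    [[0.2,1.5,0],0],
    [[0.2,1.9,0],0],
    [[0.28,2.3,0],0],
    [[0.44,2.7,0],0],
    [[0.67,3.05,0],0],
    [[0.96,3.35,0],0],
    [[1.3,3.6,0],0],
    [[1.7,3.75,0],0],
    [[2.1,3.85,0],0],
    [[2.5,3.88,0],0],
  ],
)

```text
time_s: 11.5
tcp_pos: [0.5512, 0.076, 0.1058]
ee_rot: [[0.971, -0.241, -0.007], [-0.241, -0.971, -0.004], [-0.006, 0.005, -1.0]]
wrist_force: [-4.5, -6.2, -2.6]
gripper_width: 0.003
```

```bash
python3 -c "from h import look;look('x')"; python3 path.py 101 165 16 22.5 .5698 .1082
```

```text
scene sleeve_mid [([0.569, 0.11, 0.15], 0.86), ([0.547, 0.038, -0.002], 0.67)]
scene sleeve_mark [([0.562, 0.128, 0.174], 0.89)]
top sleeve_mid []
top sleeve_mark []
11.8 [-2.60190188 -7.67656649 -2.29522539]
now uv [-9.6 35.8] z 0.10583293419533815
[[[0.11, -0.36, -0.2], 0], [[0.53, -0.36, -0.2], 0], [[0.96, -0.36, -0.2], 0], [[1.39, -0.36, -0.2], 0], [[1.81, -0.36, -0.2], 0], [[2.24, -0.38, -0.2], 0], [[2.65, -0.48, -0.2], 0], [[3.04, -0.65, -0.2], 0], [[3.39, -0.9, -0.2], 0], [[3.69, -1.2, -0.2], 0], [[3.92, -1.56, -0.2], 0], [[4.09, -1.95, -0.2], 0], [[4.17, -2.37, -0.2], 0], [[4.19, -2.79, -0.2], 0], [[4.19, -3.22, -0.2], 0], [[4.19, -3.65, -0.2], 0]]
```

Request:
carry_out(
  steps=[
    [[0.1,-0.3,0],0],
    [[0.5,-0.3,0],0],
    [[0.95,-0.3,0],0],
    [[1.4,-0.3,-0.1],0],
    [[1.8,-0.3,-0.1],0],
    [[2.25,-0.35,-0.1],0],
    [[2.65,-0.45,-0.1],0],
    [[3.05,-0.65,-0.1],0],
    [[3.4,-0.9,-0.1],0],
    [[3.7,-1.2,-0.1],0],
    [[3.9,-1.55,-0.1],0],
    [[4.1,-1.95,-0.1],0],
    [[4.15,-2.35,-0.1],0],
    [[4.15,-2.8,-0.1],0],
    [[4.15,-3.2,-0.1],0],
    [[4.15,-3.6,-0.1],0],
  ],
)

```text
time_s: 13.4
tcp_pos: [0.6065, 0.0998, 0.1062]
ee_rot: [[0.971, -0.241, 0.004], [-0.241, -0.971, -0.004], [0.005, 0.003, -1.0]]
wrist_force: [10.3, -7.0, -8.5]
gripper_width: 0.005
```

```bash
python3 -c "from h import look;look('x')"; python3 path.py 165 245 20 22.5 .5698 .1082
```

```text
scene sleeve_mid [([0.571, 0.109, 0.147], 0.92)]
scene sleeve_mark [([0.576, 0.09, 0.171], 0.51)]
top sleeve_mid [([0.571, 0.108, 0.144], 0.78)]
top sleeve_mark [([0.58, 0.092, 0.173], 0.52)]
13.7 [ 10.17912606  -3.81455555 -10.32116892]
now uv [37.8 -1.1] z 0.10622731230329623
[[[-0.56, 0.05, -0.1], 0], [[-0.56, -0.37, -0.1], 0], [[-0.56, -0.79, -0.1], 0], [[-0.58, -1.21, -0.1], 0], [[-0.69, -1.62, -0.1], 0], [[-0.87, -2.0, -0.1], 0], [[-1.12, -2.34, -0.1], 0], [[-1.42, -2.63, -0.1], 0], [[-1.77, -2.86, -0.1], 0], [[-2.16, -3.02, -0.1], 0], [[-2.58, -3.1, -0.1], 0], [[-3.0, -3.11, -0.1], 0], [[-3.42, -3.11, -0.1], 0], [[-3.84, -3.11, -0.1], 0], [[-4.26, -3.11, -0.1], 0], [[-4.68, -3.11, -0.1], 0], [[-5.1, -3.08, -0.1], 0], [[-5.51, -2.98, -0.1], 0], [[-5.89, -2.8, -0.1], 0], [[-6.23, -2.56, -0.1], 0]]
```

Mark now at about -68°, so the total is about 7.3 rad (1.16 turns). That leaves about 5.2 rad, or 130 mm of roll. The contacts suggest the centre lies about 1.5 mm further along u.

```bash
python3 path.py 167 233 17 23 .5713 .1078
```

```text
now uv [36.3 -1.1] z 0.10622731230329623
[[[-0.35, 0.09, -0.1], 0], [[-0.35, -0.33, -0.1], 0], [[-0.35, -0.74, -0.1], 0], [[-0.37, -1.15, -0.1], 0], [[-0.46, -1.55, -0.1], 0], [[-0.62, -1.93, -0.1], 0], [[-0.84, -2.28, -0.1], 0], [[-1.13, -2.58, -0.1], 0], [[-1.46, -2.82, -0.1], 0], [[-1.83, -3.0, -0.1], 0], [[-2.22, -3.12, -0.1], 0], [[-2.63, -3.16, -0.1], 0], [[-3.05, -3.16, -0.1], 0], [[-3.46, -3.16, -0.1], 0], [[-3.87, -3.16, -0.1], 0], [[-4.29, -3.15, -0.1], 0], [[-4.7, -3.15, -0.1], 0]]
```

Request:
carry_out(
  steps=[
    [[-0.35,0,0],0],
    [[-0.35,-0.35,0],0],
    [[-0.35,-0.75,-0.1],0],
    [[-0.37,-1.15,-0.1],0],
    [[-0.46,-1.55,-0.1],0],
    [[-0.62,-1.95,-0.1],0],
    [[-0.85,-2.3,-0.1],0],
    [[-1.15,-2.6,-0.1],0],
    [[-1.45,-2.8,-0.1],0],
    [[-1.85,-3.0,-0.1],0],
    [[-2.2,-3.1,-0.1],0],
    [[-2.65,-3.15,-0.1],0],
    [[-3.05,-3.15,-0.1],0],
    [[-3.45,-3.15,-0.1],0],
    [[-3.85,-3.15,-0.1],0],
    [[-4.3,-3.15,-0.1],0],
    [[-4.7,-3.15,-0.1],0],
  ],
)

```text
time_s: 15.4
tcp_pos: [0.5699, 0.1436, 0.1079]
ee_rot: [[0.971, -0.24, 0.009], [-0.24, -0.971, -0.001], [0.009, -0.001, -1.0]]
wrist_force: [2.8, 3.8, 0.0]
gripper_width: 0.004
```

```bash
python3 -c "from h import look;look('x')"; python3 path.py 7 64 15 22.5 .5705 .108
```

```text
scene sleeve_mid [([0.572, 0.107, 0.146], 0.64)]
scene sleeve_mark [([0.575, 0.128, 0.17], 0.95), ([0.409, 0.042, -0.004], 0.44)]
top sleeve_mid [([0.571, 0.106, 0.143], 0.69)]
top sleeve_mark [([0.572, 0.125, 0.171], 0.65)]
15.7 [1.5696602  5.96219572 0.79266998]
now uv [ -9.7 -34.3] z 0.10789437870050411
[[[0.27, 0.21, 0.0], 0], [[-0.13, 0.21, 0.0], 0], [[-0.54, 0.27, 0.0], 0], [[-0.92, 0.4, 0.0], 0], [[-1.28, 0.6, 0.0], 0], [[-1.59, 0.86, 0.0], 0], [[-1.85, 1.17, 0.0], 0], [[-2.05, 1.53, 0.0], 0], [[-2.19, 1.91, 0.0], 0], [[-2.25, 2.31, 0.0], 0], [[-2.25, 2.72, 0.0], 0], [[-2.25, 3.13, 0.0], 0], [[-2.25, 3.53, 0.0], 0], [[-2.25, 3.94, 0.0], 0], [[-2.25, 4.35, 0.0], 0]]
```

Mark now at about +81°, so about 572° in total. About 148° (65 mm) remains.

Request:
carry_out(
  steps=[
    [[0,0.22,0],0],
    [[-0.2,0.22,0],0],
    [[-0.55,0.27,0],0],
    [[-0.9,0.4,0],0],
    [[-1.3,0.6,0],0],
    [[-1.6,0.85,0],0],
    [[-1.85,1.15,0],0],
    [[-2.05,1.55,0],0],
    [[-2.2,1.9,0],0],
    [[-2.25,2.3,0],0],
    [[-2.25,2.7,0],0],
    [[-2.25,3.15,0],0],
    [[-2.25,3.55,0],0],
    [[-2.25,3.95,0],0],
    [[-2.25,4.35,0],0],
    [[-2.2,4.6,0],0],
    [[-2.2,4.6,0],0],
  ],
)

```text
time_s: 17.4
tcp_pos: [0.5343, 0.1026, 0.1075]
ee_rot: [[0.971, -0.241, 0.002], [-0.241, -0.971, -0.003], [0.003, 0.003, -1.0]]
wrist_force: [-6.4, 1.8, 4.2]
gripper_width: 0.005
```

```bash
python3 -c "from h import look;look('x')"
```

```text
scene sleeve_mid [([0.567, 0.111, 0.15], 0.61), ([0.659, 0.243, 0.002], 0.42)]
scene sleeve_mark [([0.557, 0.093, 0.17], 0.87)]
top sleeve_mid [([0.569, 0.108, 0.148], 0.45)]
top sleeve_mark []
17.7 [-6.40156297  1.29323793  3.42202198]
```

The mark is back at about -130°, which is two turns. I retract radially, then go up and away.

Request:
carry_out(
  steps=[
    [[-0.5,0,0],0],
    [[-1.5,0,0],0],
    [[-3,0,0],0],
    [[-4,0,0],0],
    [[-4,0,0],0],
    [[-4,0,-3],0],
    [[-4,0,-6],0],
    [[-4,0,-10],0],
    [[-4,0,-14],0],
    [[-4,-4,-16],0],
    [[-4,-8,-16],0],
    [[-4,-12,-16],0],
    [[-4,-16,-16],0],
    [[-4,-20,-16],0],
    [[-4,-24,-16],0],
    [[-4,-24,-16],0],
    [[-4,-24,-16],0],
    [[-4,-24,-16],0],
  ],
)

```text
time_s: 19.5
tcp_pos: [0.553, 0.3449, 0.2668]
ee_rot: [[0.971, -0.241, 0.002], [-0.241, -0.971, -0.004], [0.003, 0.003, -1.0]]
wrist_force: [0.4, 0.7, 1.2]
gripper_width: 0.006
```

```bash
python3 - <<'E'
from h import *
look('v8')
for c in("scene","top"):
    for t in("tool_setter","collet","drill_tube","carton"):
        print(c,t,[np.round(d['centre'],3).tolist() for d in r.place_of(c,t)][:1])
E
```

```text
scene sleeve_mid [([0.57, 0.112, 0.15], 0.57)]
scene sleeve_mark []
top sleeve_mid [([0.57, 0.108, 0.144], 0.84)]
top sleeve_mark [([0.558, 0.096, 0.174], 0.55), ([0.515, -0.021, -0.001], 0.26)]
19.8 [ 0.26166471  0.03760258 -0.06000225]
scene tool_setter [[0.663, 0.243, 0.002]]
scene collet [[0.435, 0.142, -0.002]]
scene drill_tube [[0.403, 0.043, -0.001]]
scene carton [[0.494, -0.205, 0.001]]
top tool_setter [[0.662, 0.243, -0.001]]
top collet [[0.44, 0.139, -0.004]]
top drill_tube [[0.406, 0.043, -0.003]]
top carton [[0.498, -0.216, 0.003]]
```

View pics/v8.png

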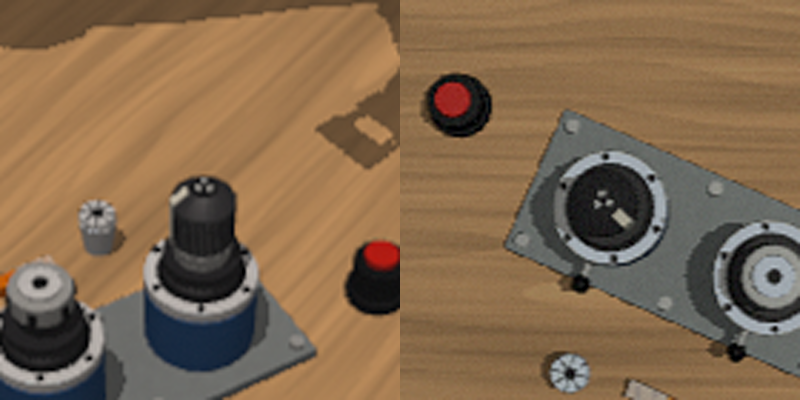

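The stripe is back where it began (left panel (180,193), right panel (622,218)). The jaws are visibly drawn back and spread, and the loose things and their positions are unchanged.

```bash
python3 -c "
from station import r
print(r.finish_job())"
```

```text
the job is handed in; nothing more can be done
None
```

I opened the chuck two full turns by rolling the shut fingertips counter-clockwise round the outside of the sleeve, then took the hand away and handed the job in. No verdict was reported.

- **Turns:** readings of the mark between moves gave about 113°, 243°, 428° and 572° in total. The last two readings, at the end of the roll and after backing off, were about -130° and -135°. It started at about -131°, so that is two turns within my reading error of about 10°. In the last picture the jaws are drawn back and spread.
- **Loose things:** the tool setter, collet, drill tube and carton all measured within about 4 mm of where they started, which is the measuring error. The wrist force after withdrawing was about 0 N, so nothing was being touched.
- **Time and force:** the job took 19.8 s before the last checks. The highest wrist force in any reading was about 15 N, and the sleeve was never gripped.
- **A disagreement:** the camera showed the fingertips about 33 mm above where the reported tool position put them. My first probe therefore passed beside the cone without touching. I lowered the tool by 32 mm and then found contact on the band. I did not find the cause of the offset.

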